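# Turn the utensil carousel and hang the masher on its free hook

## Robot

A 6-joint arm with a two-finger parallel gripper is mounted at the origin on a cart in front of the work surface, level with it; the furniture and walls round the work are solid. World frame = base frame: x ahead of the robot, y to its left, z up, the work surface at z = 0. Lengths are in m, angles in rad, forces in N, time in s.
With the tool pointing down it reaches from about 0.3 to 0.775 m from the base axis. Payload 14.6 kg.
Tool frame: the origin (TCP) lies between the finger pads; the fingertips stand 19 mm ahead of it and the grasp point (between the pads) is the TCP; z points along the fingers, y is the direction in which the jaws open and shut (so a half turn about z gives the same grasp; the last joint's range is limited). The gripper opens to 94 mm and grips with 3 to 60 N. Pads are 16 mm wide; open, the fingers measure 119 mm over their backs; the gripper's body (75 mm by 177 mm) begins 78 mm behind the grasp point.
Start: joints at [1.118, 0.3, 1.521, -0, 1.321, -0.067], TCP at [0.207, 0.51, 0.186] pointing down, gripper open.
Joint ranges: [-3.03, 3.03], [-0.79, 2.21], [0.23, 2.52], [-1.04, 4.18], [0, 3.07], [-2.55, 2.55]. Speed limits (rad/s): [2.22, 2.22, 2.57, 3.14, 3.14, 3.14].

## Interface

Orientations are given as [roll, pitch, yaw] about the fixed x, y, z axes, in that order (R = Rz(yaw) Ry(pitch) Rx(roll)).
In Python, from station import telemetry, vision, ctrl gives the robot as it stands. The module is installed in compiled form; this text tells all that it offers.
- The arm moves only by the shell command python3 -m creep 'ROWS' [FORCE]. ROWS is JSON, a list of rows, each a list of 3 entries, a list of its own where there are three numbers: the shift along the tool's x, y, z in units of 50 mm (1.0 is 50 mm), then the turn about the tool's z in units of 8 degrees (1.0 is 8 degrees), then the opening, from 0 (shut) to 1 (fully open). In form: [[[tx, ty, tz], twist, gripper], ...]. A call has 1 to 12 rows; each row is the pose to reach, as a shift and turn from the pose commanded when the call began, along the tool's axes at that moment; what a row does not reach only later rows make up. A row lasts 1/10 s, in which the tool goes at most 50 mm and 8.59 degrees, less where a joint would pass 70% of its speed; a pose out of reach is approached as far as the arm can. A call with a gripper value outside its range is refused whole. The fingers move at their own pace and stop on an object; FORCE is the grip in N (left out, the last holds). Time passes only in rows, so rows that repeat a pose let the fingers close. It gives the time, the measured TCP pose, the force and the opening at its end, in the units of the state.
- telemetry.get_obs(): the state, without advancing time (a new reading comes with each control period).
- vision.camera(name): name is "scene" or "top" or "wrist"; returns a dict with "img" (480x640x3 uint8, red, green, blue), "depth" (480x640 float32, m along the optical axis (not along the pixel's ray), 0 where there is no reading), "vertical_fov" (degrees; the focal length in pixels is half the picture's height over the tangent of half this angle, whatever the lens; pixels are square), "cx", "cy" (the principal point, pixels), "extrinsics" (4x4, takes a point from camera to world coordinates); the wrist camera has in their place "hand_eye" (4x4, takes a point from camera to tool coordinates, whose origin is the TCP and whose axes are the flange's). Camera axes: x right, y down, z forward; pixel columns grow to the right and rows downward; lengths in m; the calibration is good to about 2 mm. A picture is of the moment at which its call begins: read the wrist's pose just before it.
- ctrl.hand_in(): hands the job in, once; it reports no verdict.
The state is a dict: "time_s": time; "qpos": joint angles; "joint_vel": joint speeds; "tau": joint torques, N m; "ee_pos": TCP position; "eef_rot": TCP orientation; "force": force on the tool from outside, world axes, zero at the start; "moment": the same for the moment, N m; "grip_width": finger opening in m.
Only numpy, scipy, OpenCV 4.12 (cv2) and the standard library are available. Lean on these libraries where they do the work, as an engineer would, in place of code of your own. Each camera call takes 0.05 s, during which the arm holds its last target.

## Task

Turn the utensil carousel (it has a round knob on top) until its one empty hook points the way the white stud on the foot shows. Then hang the blue potato masher on that hook by the loop of its handle and let go, so that it hangs quietly and the hook still points that way. Leave the pepper mill, the spice jar and the salt shaker where they stand.

Things in the scene. Friction and masses are not known exactly. Their poses are not given: they have to be found in the camera images.
- stand: Utensil carousel fixed on the worktop: wooden foot 150 mm across, 21 mm high, steel post, turning head with 4 hooks at 90 degrees. Origin on the turning axis at worktop level, z up; its -x is the front, marked by a white stud on the foot, 63 mm out. All hooks reach 107 mm out; turner, spoon and whisk, fixed on three, are up to 28 mm wider to either side and hang down to 44 mm above the worktop.
- carousel (a joint): Angle of the turning head, rad: 0 when the empty hook points to the stand's front (-x of the stand, over the white stud), growing anticlockwise seen from above. Range -3.1 to 3.1; starts between 0.6 and 1.4. Light friction, 0.06 N m; it stays where it is left.
- knob (a point): Middle of the carousel's turning knob: a plain round upright wooden cylinder, 36 mm in diameter, on top of the head, on the turning axis, from 222 to 248 mm above the worktop (this point at 235). It turns with the head.
- free_hook (a point): Seat of the empty hook: top of its level bar, 76 mm from the turning axis, 204 mm above the worktop. The hook is an 8 mm steel rod running level and radially outward from the head; its end turns up: this tip stands 92 to 107 mm from the axis, top 218 mm above the worktop. The point's -x points outward along the hook, y across it, z up.
- masher: Potato masher, 110-225 g, 150 mm high, upright on its steel head (72 mm across). Origin: centre of its underside, z up. Upright rectangular blue loop handle, z 85 to 150, 46 mm wide (y), 14 mm thick (x), bars 8 mm: opening along x, 30 mm wide, z 93 to 142. Its flat outer sides, 46 mm apart along y, are good to grip at z 118. Hung, its origin is 142 mm below the hook's seat.
- pepper_mill: Dark wooden pepper mill, 58 mm in diameter, 170 mm high, a bystander. Origin: centre of its underside.
- spice_jar: Small glass spice jar with ochre filling, black collar and white cap, 43 mm in diameter, 85 mm high, a bystander. Origin: centre of its underside.
- salt_shaker: Small salt shaker with grey top, 44 mm in diameter, 90 mm high, a bystander. Origin: centre of its underside.
There are look-alikes about, which are no part of the job. What is meant by the masher is not purple or red, and is the larger of those in its own colour.

How it is judged:
On the way:
1. the empty hook is turned to the front, over the white stud (within 0.2 rad), while the masher is not yet on it (its origin over 0.16 m from the hook's seat) (value of joint carousel between -0.2 and 0.2 rad and distance between masher and free_hook above 0.16 m), for 0.2 s.
At the end, for the whole second after the job is handed in: The masher hangs by its loop on the empty hook, released, at rest (under 0.05 m/s), its weight on the hook: origin 130-152 mm below the seat, up to 35 mm outward, 50 mm inward or 35 mm sideways of it, within 0.26 rad of vertical; the hook points to the front within 0.26 rad (value of joint carousel between -0.26 and 0.26 rad and z of masher in the frame of free_hook between -0.152 and -0.13 m and x of masher in the frame of free_hook between -0.035 and 0.05 m and y of masher in the frame of free_hook between -0.035 and 0.035 m and angle between masher's own z axis and vertical below 0.26 rad and contact force between masher and stand above 0.2 N and linear speed of masher below 0.05 m/s); the robot touches nothing.
It fails at once if a bystander (pepper mill, spice jar, salt shaker) is moved by more than 30 mm (distance of any of pepper_mill, spice_jar, salt_shaker from where it was at the start of the episode above 0.03 m).
It also fails if it takes over 58 s, if anything falls off the work surface, if the arm or the gripper's body presses on something with over 40 N, if the wrist force passes 120 N, or if a joint passes its speed limit or range.

## Working session

There is one attempt and no reset: what is moved stays moved. The work goes in short steps, Python scripts to look and compute and a shell command to move; the robot and the scene stay as the last step left them, time stands still between calls to the robot, and variables do not carry over. Pictures are saved under pics/ and viewed, and the job is handed in when it is done.

```bash
mkdir -p pics; cat > h.py <<'E'
import numpy as np, cv2
from station import telemetry, vision, ctrl
from scipy.spatial.transform import Rotation as Ro
def tool():
    o=telemetry.get_obs(); T=np.eye(4); T[:3,:3]=Ro.from_euler('xyz',o['eef_rot']).as_matrix(); T[:3,3]=o['ee_pos']; return T
def shot(n,save=None):
    T=tool(); c=vision.camera(n); E=np.array(c['extrinsics']) if 'extrinsics' in c else T@np.array(c['hand_eye'])
    f=240/np.tan(np.radians(c['vertical_fov'])/2)
    v,u=np.mgrid[:480,:640]; d=c['depth']
    P=np.stack([(u-c['cx'])/f*d,(v-c['cy'])/f*d,d],-1)@E[:3,:3].T+E[:3,3]
    P[d==0]=np.nan
    if save: cv2.imwrite('pics/'+save,c['img'][:,:,::-1]); np.savez('/tmp/'+n+'.npz',P=P,img=c['img'],E=E,f=f,c=[c['cx'],c['cy']])
    return c['img'],P,E
E
python3 - <<'E'
from h import *
o=telemetry.get_obs(); print({k:np.round(v,3) for k,v in o.items()}); print(np.round(tool(),3))
for n in ['scene','top','wrist']:
    i,P,E=shot(n,n+'0.png'); print(n,np.round(E,3).tolist())
E
```

```text
{'time_s': np.float64(0.0), 'qpos': array([ 1.118,  0.3  ,  1.522,  0.   ,  1.321, -0.067]), 'joint_vel': array([ 0.   , -0.001, -0.001,  0.   ,  0.001,  0.   ]), 'tau': array([ 1.0000e-03, -5.3183e+01, -3.5274e+01,  7.1000e-02,  2.4000e-02,
       -0.0000e+00]), 'ee_pos': array([0.207, 0.509, 0.186]), 'eef_rot': array([-3.14 , -0.   ,  2.756]), 'force': array([ 0.557,  0.143, -0.036]), 'moment': array([ 0.018,  0.024, -0.002]), 'grip_width': np.float64(0.094)}
[[-0.926  0.376 -0.001  0.207]
 [ 0.376  0.926 -0.001  0.509]
 [ 0.    -0.001 -1.     0.186]
 [ 0.     0.     0.     1.   ]]
scene [[-0.852, -0.421, 0.312, -0.004], [-0.524, 0.683, -0.508, 0.835], [0.001, -0.596, -0.803, 1.404], [0.0, 0.0, 0.0, 1.0]]
top [[0.024, -0.993, 0.112, 0.341], [-1.0, -0.024, 0.001, 0.047], [0.002, -0.112, -0.994, 1.394], [0.0, 0.0, 0.0, 1.0]]
wrist [[0.377, 0.898, 0.229, 0.14], [0.926, -0.365, -0.095, 0.536], [-0.002, 0.248, -0.969, 0.385], [0.0, 0.0, 0.0, 1.0]]
```

View pics/scene0.png

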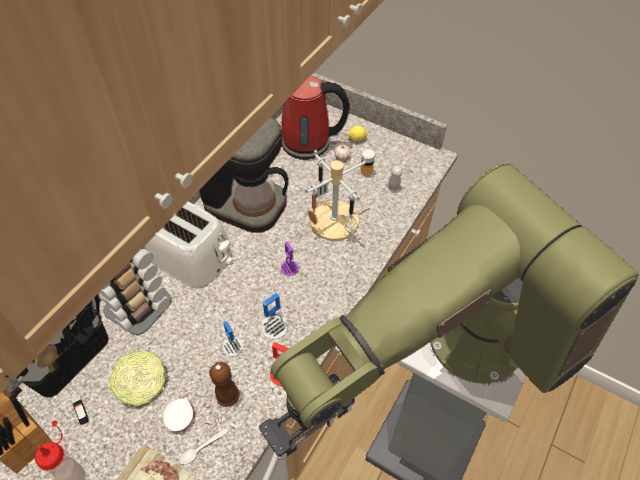

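View pics/top0.png

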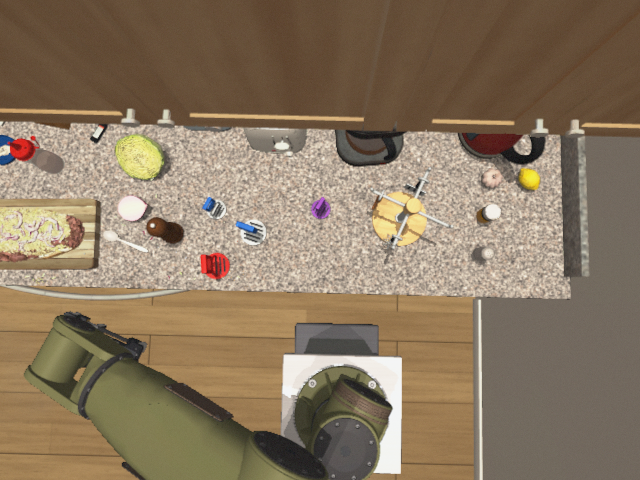

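View pics/wrist0.png

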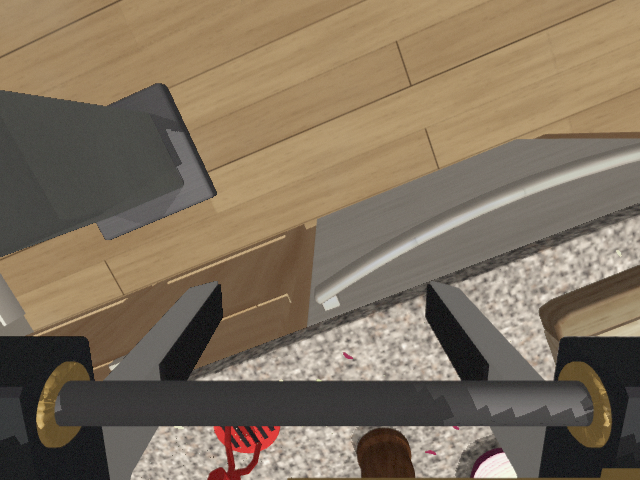

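Candidates for the masher (top image): blue at (251,230), a smaller blue at (213,207), purple at (320,208), red at (214,265). By the description I choose the one at (251,230). Carousel is at about (402,217) and the jar, shaker and mill are at (490,212), (487,253) and (165,231). I'll check with close crops.

```bash
python3 - <<'E'
from h import *
a=np.load('/tmp/top.npz'); b=np.load('/tmp/scene.npz')
A=a['img'][170:280,190:270]; B=a['img'][160:270,355:465]; C=b['img'][280:360,215:295]; D=b['img'][145:245,295:395]
r=lambda x:cv2.resize(x,(400,300) if 0 else (390,290),interpolation=cv2.INTER_CUBIC)
cv2.imwrite('pics/crop0.png',np.vstack([np.hstack([cv2.resize(A,(290,399)),cv2.resize(B,(399,399))])])[:,:,::-1])
cv2.imwrite('pics/crop1.png',np.hstack([cv2.resize(C,(400,400)),cv2.resize(D,(400,400))])[:,:,::-1])
for n,z in (('top',a),('scene',b)):
    P=z['P'];hsv=cv2.cvtColor(z['img'],cv2.COLOR_RGB2HSV)
    m=((hsv[...,0]>98)&(hsv[...,0]<120)&(hsv[...,1]>150)&(hsv[...,2]>60)).astype(np.uint8)
    k,l,s,c=cv2.connectedComponentsWithStats(m)
    for i in range(1,k):
        if s[i,4]>15:
            q=P[l==i]; print(n,c[i].round(),s[i,4],np.nanmedian(q,0).round(3),np.nanmin(q,0).round(3),np.nanmax(q,0).round(3))
    # knob / high points of carousel
    m=(P[...,2]>.215)&(P[...,2]<.26)&(P[...,0]>.3)&(P[...,0]<.75)&(P[...,1]>-.35)&(P[...,1]<.1)
    q=P[m&(P[...,2]>.24)];print('knob',len(q),np.nanmedian(q,0).round(3),np.nanmin(q,0).round(3),np.nanmax(q,0).round(3))
    # foot
    m=(P[...,2]>.014)&(P[...,2]<.026)&(P[...,0]>.3)&(P[...,0]<.75)&(P[...,1]>-.35)&(P[...,1]<.1)
    q=P[m];print('foot',len(q),np.nanmin(q,0).round(3),np.nanmax(q,0).round(3))
P=a['P']
for nm,(u,v) in dict(mill=(155,227),jar=(491,212),salt=(487,253),red=(213,262),purple=(320,208),sb=(210,203)).items(): print(nm,P[v,u].round(3))
E
```

```text
top [  4. 139.] 87 [0.721 0.96  0.004] [ 0.704  0.934 -0.002] [0.73  0.976 0.021]
top [  6. 159.] 97 [0.664 0.952 0.004] [ 0.646  0.922 -0.008] [0.682 0.97  0.02 ]
top [208. 204.] 81 [0.538 0.358 0.111] [0.522 0.348 0.064] [0.552 0.368 0.119]
top [246. 227.] 109 [0.475 0.25  0.15 ] [0.464 0.23  0.089] [0.487 0.276 0.157]
knob 202 [ 0.523 -0.145  0.248] [ 0.505 -0.164  0.24 ] [ 0.678 -0.028  0.26 ]
foot 1337 [ 0.419 -0.349  0.014] [0.75  0.079 0.026]
scene [271. 305.] 190 [0.476 0.255 0.126] [0.465 0.235 0.08 ] [0.488 0.278 0.156]
scene [228. 331.] 82 [0.536 0.362 0.109] [0.52  0.352 0.066] [0.553 0.371 0.122]
knob 230 [ 0.54  -0.128  0.25 ] [ 0.505 -0.349  0.24 ] [0.747 0.031 0.26 ]
foot 1025 [ 0.418 -0.349  0.014] [0.75  0.084 0.026]
mill [0.468 0.471 0.158]
jar [ 0.536 -0.374  0.085]
salt [ 0.429 -0.361  0.089]
red [0.392 0.36  0.001]
purple [0.539 0.071 0.066]
sb [0.544 0.36  0.072]
```

View pics/crop0.png

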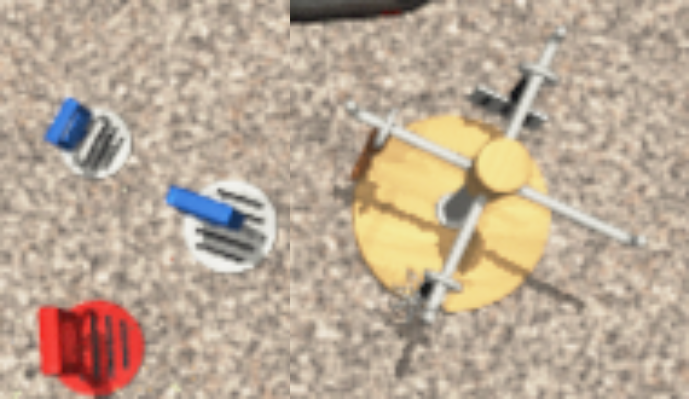

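View pics/crop1.png

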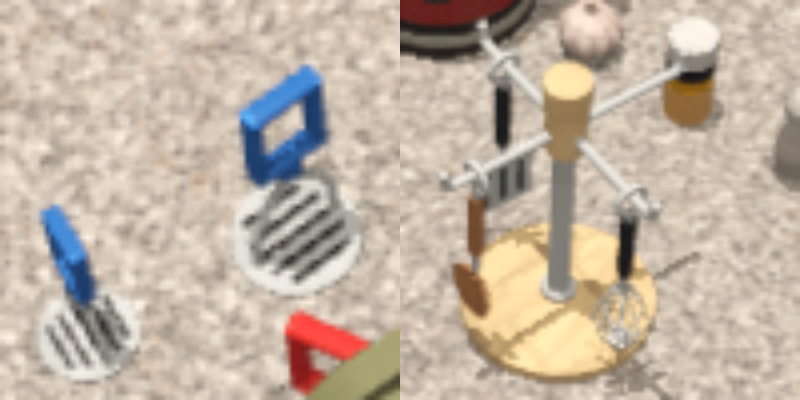

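The left crop confirms (251,230) as the larger blue masher, with its loop plate running left-right (pixel (167,195) to (240,215) in the crop). The empty hook is the bare arm ending at crop (639,240). The stud is not visible yet. I'll measure next.

```bash
python3 - <<'E'
from h import *
a=np.load('/tmp/top.npz'); b=np.load('/tmp/scene.npz')
for n,z in (('top',a),('scene',b)):
    P=z['P'];im=z['img'];hsv=cv2.cvtColor(im,cv2.COLOR_RGB2HSV)
    near=(np.hypot(P[...,0]-.51,P[...,1]+.14)<.16)
    m=near&(np.abs(P[...,2]-.021)<.006)&(hsv[...,1]>70)
    q=P[m][:,:2].astype(np.float32); (c,r)=cv2.minEnclosingCircle(q); print(n,'foot',c,r,len(q))
    h=near&(P[...,2]>.19)&(P[...,2]<.225)
    q=P[h]; ax=np.array([.51,-.14])
    ang=np.degrees(np.arctan2(q[:,1]-ax[1],q[:,0]-ax[0])); rr=np.hypot(*(q[:,:2]-ax).T)
    hh,e=np.histogram(ang[rr>.05],36,(-180,180)); print({int(e[i]):int(hh[i]) for i in range(36) if hh[i]})
    k=near&(P[...,2]>.243)&(P[...,2]<.255);q=P[k];print('knobtop',len(q),q.mean(0),(q.min(0)+q.max(0))/2)
    # bright pixels on foot
    m=near&(P[...,2]<.04)&(hsv[...,1]<40)&(hsv[...,2]>200)
    m&=(np.hypot(P[...,0]-.51,P[...,1]+.14)<.08)
    vs,us=np.nonzero(m); print('white',[(u,v,*P[v,u].round(3)) for u,v in zip(us,vs)][:20])
P=np.concatenate([a['P'].reshape(-1,3),b['P'].reshape(-1,3)])
for y0 in np.arange(-.4,.6,.1):
    s=(P[:,1]>y0)&(P[:,1]<y0+.1)
    lo=P[s&(P[:,2]>.05)&(P[:,2]<.45)&(P[:,0]>.58)]; hi=P[s&(P[:,2]>.45)&(P[:,0]>.35)]
    print(round(y0,1),'low items x>.58: zmax',lo[:,2].max().round(3) if len(lo) else 0,'xmin z>.1',lo[lo[:,2]>.1][:,0].min().round(3) if (lo[:,2]>.1).any() else 0,'hi xmin,zmin',(hi[:,0].min().round(3),hi[:,2].min().round(3)) if len(hi) else 0)
E
```

```text
top foot (0.5227790474891663, -0.14555813372135162) 0.07392488420009613 1056
{-110: 73, -100: 15, -40: 5, -30: 111, -20: 12, 40: 12, 50: 82, 60: 8, 140: 10, 150: 60, 160: 11}
knobtop 188 [ 0.52302736 -0.14576036  0.24755714] [ 0.52256479 -0.14567547  0.24824551]
white [(np.int64(397), np.int64(214), np.float64(0.533), np.float64(-0.138), np.float64(0.027)), (np.int64(398), np.int64(214), np.float64(0.533), np.float64(-0.14), np.float64(0.031)), (np.int64(396), np.int64(215), np.float64(0.53), np.float64(-0.135), np.float64(0.026)), (np.int64(397), np.int64(215), np.float64(0.53), np.float64(-0.138), np.float64(0.026)), (np.int64(396), np.int64(216), np.float64(0.527), np.float64(-0.135), np.float64(0.027)), (np.int64(396), np.int64(217), np.float64(0.525), np.float64(-0.135), np.float64(0.025)), (np.int64(396), np.int64(218), np.float64(0.522), np.float64(-0.135), np.float64(0.027)), (np.int64(396), np.int64(219), np.float64(0.519), np.float64(-0.135), np.float64(0.026)), (np.int64(396), np.int64(220), np.float64(0.516), np.float64(-0.135), np.float64(0.028)), (np.int64(397), np.int6
[... 3325 characters left out ...]
0.1 low items x>.58: zmax 0.335 xmin z>.1 0.658 hi xmin,zmin (np.float64(0.617), np.float64(0.486))
-0.0 low items x>.58: zmax 0.332 xmin z>.1 0.677 hi xmin,zmin (np.float64(0.618), np.float64(0.487))
0.1 low items x>.58: zmax 0.185 xmin z>.1 0.673 hi xmin,zmin (np.float64(0.617), np.float64(0.487))
0.2 low items x>.58: zmax 0.185 xmin z>.1 0.698 hi xmin,zmin (np.float64(0.618), np.float64(0.487))
0.3 low items x>.58: zmax 0.279 xmin z>.1 0.746 hi xmin,zmin (np.float64(0.591), np.float64(0.487))
0.4 low items x>.58: zmax 0.258 xmin z>.1 0.776 hi xmin,zmin (np.float64(0.618), np.float64(0.488))
0.5 low items x>.58: zmax 0.186 xmin z>.1 0.813 hi xmin,zmin (np.float64(0.618), np.float64(0.487))
```

```bash
python3 -m creep '[[[0,0,-1],0,1],[[0,0,-2],0,1],[[0,0,-3],0,1],[[0,0,-3],0,1]]'
```

```text
time_s: 0.55
ee_pos: [0.2074, 0.5106, 0.343]
eef_rot: [3.132, 0.001, 2.756]
force: [-0.3, -0.1, -0.2]
grip_width: 0.0936
```

```bash
python3 -m creep '[[[-0.6,-0.63,0],0,1],[[-1.2,-1.26,0],0,1],[[-1.8,-1.9,0],0,1],[[-2.4,-2.53,0],0,1],[[-3,-3.16,0],0,1],[[-3.6,-3.8,0],0,1],[[-4.2,-4.43,0],0,1],[[-4.8,-5.06,0],0,1],[[-5.4,-5.7,0],0,1],[[-6,-6.33,0],0,1],[[-6.5,-6.86,0],0,1],[[-6.5,-6.86,0],0,1]]'
python3 -m creep '[[[-0.6,-0.63,0],0,1],[[-1.2,-1.26,0],0,1],[[-1.8,-1.9,0],0,1],[[-2.4,-2.6,0],0,1],[[-2.4,-2.6,0],0,1],[[-2.4,-2.6,0],0,1]]'
python3 - <<'E'
from h import *
print(tool().round(3),telemetry.get_obs()['qpos'].round(3)); shot('wrist','wrist1.png')
E
```

```text
time_s: 1.75
ee_pos: [0.3797, 0.0665, 0.3356]
eef_rot: [-3.141, -0.001, 2.751]
force: [0.9, 1.0, -0.3]
grip_width: 0.094
time_s: 2.35
ee_pos: [0.4412, -0.0959, 0.3357]
eef_rot: [3.141, -0.001, 2.755]
force: [-0.2, -0.0, 0.4]
grip_width: 0.0942
[[-0.926  0.377 -0.001  0.441]
 [ 0.377  0.926  0.001 -0.096]
 [ 0.001  0.    -1.     0.336]
 [ 0.     0.     0.     1.   ]] [-0.295  0.004  1.52   0.     1.619 -1.479]
```

View pics/wrist1.png

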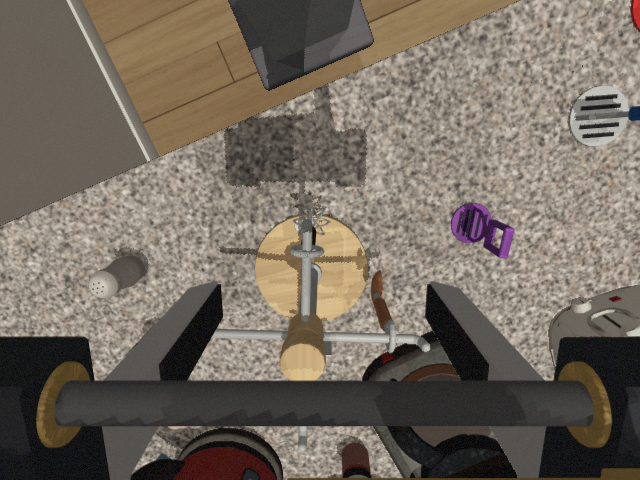

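```bash
python3 - <<'E'
from h import *
a=np.load('/tmp/wrist.npz'); b=np.load('/tmp/scene.npz')['img']
A=cv2.resize(a['img'][180:330,240:390],(600,600),interpolation=cv2.INTER_CUBIC)
cv2.imwrite('pics/c2.png',A[:,:,::-1])
E=a['E'];f=float(a['f']);c=a['c']
B=np.load('/tmp/scene.npz');C=np.load('/tmp/top.npz')
def pj(z,p):
    q=z['E'][:3,:3].T@(np.array(p)-z['E'][:3,3]); return q[0]/q[2]*z['f']+z['c'][0],q[1]/q[2]*z['f']+z['c'][1]
for d in range(160,216,5):
    t=np.radians(d);p=[.523+.063*np.cos(t),-.145+.063*np.sin(t),.023]
    w=pj(a,p);print(d,'crop',np.round([(w[0]-240)*4,(w[1]-180)*4]),'scene',np.round(pj(B,p),1),'top',np.round(pj(C,p),1))
P=a['P'];m=(P[...,2]>.195)&(P[...,2]<.222);q=P[m];ax=np.array([.523,-.145]);r=np.hypot(*(q[:,:2]-ax).T);q=q[(r<.115)&(r>.04)]
g=np.degrees(np.arctan2(q[:,1]-ax[1],q[:,0]-ax[0]));print(np.histogram(g,36,(-180,180))[0])
P=C['P'];m=(P[...,2]>.195)&(P[...,2]<.222);q=P[m];r=np.hypot(*(q[:,:2]-ax).T);q=q[(r<.11)&(r>.04)]
g=np.degrees(np.arctan2(q[:,1]-ax[1],q[:,0]-ax[0]))
for lo in (-130,-40,50,140): s=g[(g>lo)&(g<lo+40)];print(lo,len(s),np.median(s))
E
```

```text
160 crop [282. 179.] scene [347.9 229.9] top [391.3 239.4]
165 crop [265. 180.] scene [349.2 229. ] top [393.2 240.1]
170 crop [248. 183.] scene [350.4 227.9] top [395.2 240.6]
175 crop [231. 187.] scene [351.5 226.8] top [397.2 240.9]
180 crop [215. 193.] scene [352.5 225.6] top [399.2 241. ]
185 crop [199. 200.] scene [353.3 224.3] top [401.2 241. ]
190 crop [184. 209.] scene [354. 223.] top [403.3 240.8]
195 crop [170. 218.] scene [354.5 221.7] top [405.3 240.4]
200 crop [157. 229.] scene [354.9 220.3] top [407.2 239.8]
205 crop [145. 241.] scene [355.1 218.9] top [409.1 239.1]
210 crop [134. 254.] scene [355.2 217.5] top [410.9 238.2]
215 crop [124. 268.] scene [355.1 216. ] top [412.6 237.1]
[  0   0   0   0   0   0 446   0   0   0   0   0   0   0   0 210   0   0
   0   0   0   0   0  27 727 118   0   0   0   0   0   0  27 624 237   0]
-130 100 -114.15859462263873
-40 120 -24.482616980493162
50 113 66.15951795060438
140 112 156.55611213709273
```

View pics/c2.png

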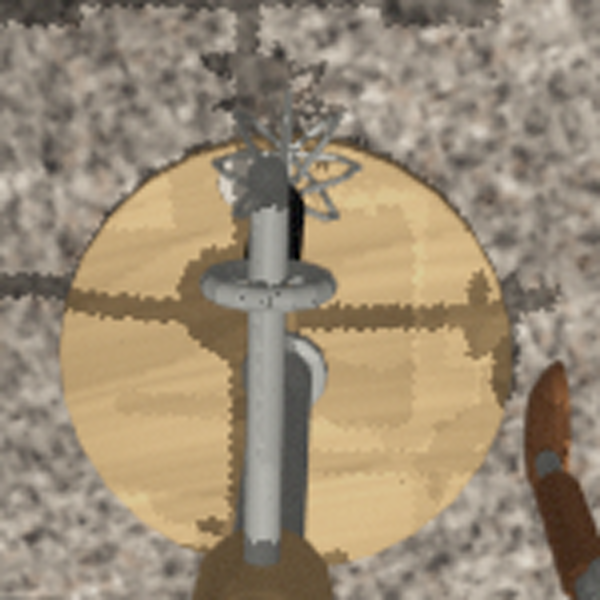

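```bash
python3 - <<'E'
from h import *
P=np.concatenate([np.load(f'/tmp/{n}.npz')['P'].reshape(-1,3) for n in ('top','scene','wrist')])
m=(P[:,2]>.26)&(P[:,2]<.45)&(P[:,0]>.55)&(P[:,1]>-.45)&(P[:,1]<.1); q=P[m]
for y in np.arange(-.45,.1,.05):
    s=q[(q[:,1]>y)&(q[:,1]<y+.05)]
    if len(s): print(round(y,2),len(s),np.sort(s[:,0])[:3].round(3),s[:,2].max().round(3))
E
```

```text
-0.15 243 [0.677 0.677 0.677] 0.333
-0.1 624 [0.67  0.671 0.671] 0.334
-0.05 747 [0.667 0.668 0.668] 0.335
-0.0 667 [0.677 0.677 0.677] 0.332
```

```bash
python3 -m creep '[[[-0.65,-0.1,0],0,0.6],[[-1.3,-0.2,0],0,0.6],[[-1.89,-0.29,0],0,0.6],[[-1.89,-0.29,0],0,0.6],[[-1.89,-0.29,0],0,0.6],[[-1.89,-0.29,0],0,0.6],[[-1.89,-0.29,0],0,0.6]]'
```

```text
time_s: 3.1
ee_pos: [0.5229, -0.1442, 0.337]
eef_rot: [3.142, 0.001, 2.757]
force: [-0.4, -0.1, 0.2]
grip_width: 0.0566
```

Clear of the coffee maker by about 6 cm. I'll go down, grip, and turn.

```bash
python3 -m creep '[[[0,-0.02,0.6],0,0.6],[[0,-0.02,1.2],0,0.6],[[0,-0.02,1.7],0,0.6],[[0,-0.02,1.97],0,0.6],[[0,-0.02,1.97],0,0.6],[[0,-0.02,1.97],0,0.2],[[0,-0.02,1.97],0,0.2],[[0,-0.02,1.97],0,0.2],[[0,-0.02,1.97],0,0.2],[[0,-0.02,1.97],0,0.2]]' 20
```

```text
time_s: 4.1
ee_pos: [0.5231, -0.1461, 0.238]
eef_rot: [-3.142, 0.0, 2.756]
force: [-0.0, -0.8, -0.5]
grip_width: 0.0207
```

```bash
python3 - <<'E'
from h import *
print(telemetry.get_obs()['grip_width'],telemetry.get_obs()['force'])
i,P,E=shot('scene'); j,_,_=shot('wrist'); k,_,_=shot('top')
cv2.imwrite('pics/g1.png',np.hstack([cv2.resize(i[130:250,280:400],(400,400)),cv2.resize(k[150:280,340:470],(400,400))])[:,:,::-1]); cv2.imwrite('pics/g1w.png',j[:,:,::-1])
E
```

```text
0.02073110280069631 [-0.03608546 -0.80839545 -0.46644156]
```

View pics/g1.png

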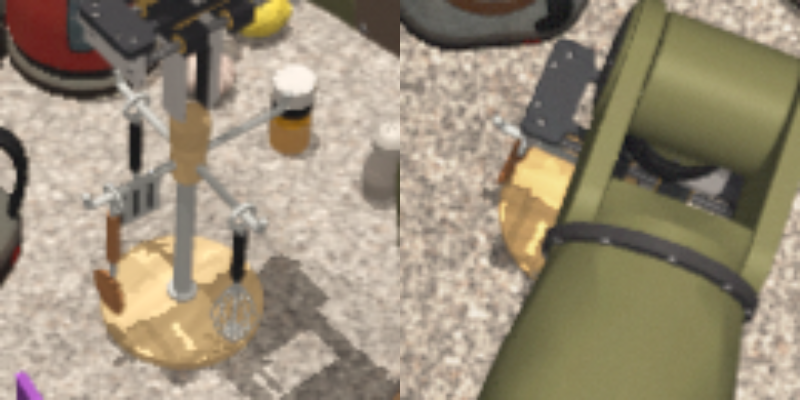

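View pics/g1w.png

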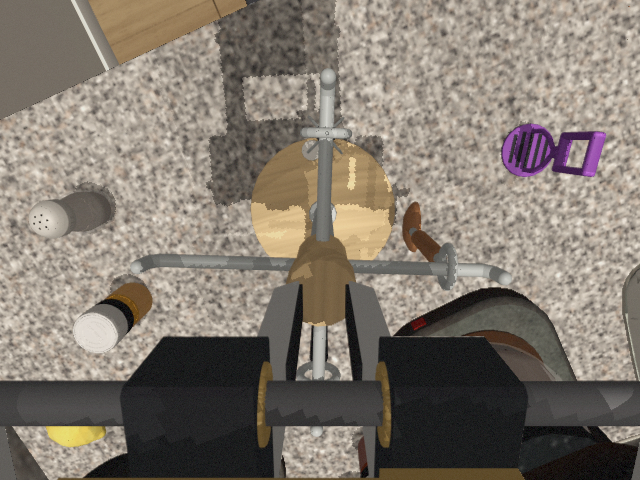

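```bash
python3 - <<'E'
from h import *
for n in ('wrist','scene','top'):
    i,P,E=shot(n,n+'2.png'); hsv=cv2.cvtColor(i,cv2.COLOR_RGB2HSV)
    m=(np.hypot(P[...,0]-.523,P[...,1]+.145)<.03)&(P[...,2]>.19)&(P[...,2]<.26)
    q=P[m]; print(n,len(q),q.min(0).round(3),q.max(0).round(3))
    mm=m&(P[...,2]>.245);q=P[mm]
    if len(q):print(' top',len(q),q.mean(0).round(3),q.min(0).round(3),q.max(0).round(3))
o=telemetry.get_obs();print(o['qpos'],o['time_s'],o['grip_width'])
E
```

```text
wrist 5026 [ 0.494 -0.174  0.19 ] [ 0.539 -0.117  0.26 ]
 top 3061 [ 0.521 -0.146  0.248] [ 0.505 -0.162  0.245] [ 0.539 -0.129  0.26 ]
scene 264 [ 0.497 -0.173  0.191] [ 0.551 -0.117  0.259]
 top 76 [ 0.519 -0.143  0.249] [ 0.505 -0.16   0.245] [ 0.537 -0.126  0.259]
top 11 [ 0.511 -0.154  0.246] [ 0.529 -0.144  0.26 ]
 top 11 [ 0.517 -0.15   0.25 ] [ 0.511 -0.154  0.246] [ 0.529 -0.144  0.26 ]
[-3.39785215e-01  2.49575242e-01  1.46523121e+00 -8.40705098e-06
  1.42687762e+00 -1.52477056e+00] 4.4 0.018541249510572778
```

```bash
python3 - <<'E'
from h import *
T=tool()
w=np.load('/tmp/wrist.npz');P=w['P'];im=w['img']
L=(P-T[:3,3])@T[:3,:3]
for v in (290,300,320,340,360):
    print(v,[(u,*(L[v,u]*1000).round(0).astype(int),*im[v,u]) for u in (265,280,290,300,320,340,352,360,375) if np.isfinite(L[v,u,0])])
i=np.load('/tmp/scene.npz')['img'];cv2.imwrite('pics/g2.png',cv2.resize(i[135:195,310:370],(600,600),interpolation=cv2.INTER_CUBIC)[:,:,::-1])
cv2.imwrite('pics/g2w.png',cv2.resize(im[220:460,200:460],(780,600))[:,:,::-1])
E
```

```text
290 [(265, np.int64(-91), np.int64(-66), np.int64(238), np.uint8(160), np.uint8(148), np.uint8(137)), (280, np.int64(10), np.int64(-19), np.int64(-31), np.uint8(100), np.uint8(97), np.uint8(92)), (290, np.int64(10), np.int64(-15), np.int64(-32), np.uint8(96), np.uint8(95), np.uint8(91)), (300, np.int64(8), np.int64(-11), np.int64(-27), np.uint8(23), np.uint8(22), np.uint8(22)), (320, np.int64(1), np.int64(-2), np.int64(-10), np.uint8(116), np.uint8(95), np.uint8(65)), (340, np.int64(2), np.int64(7), np.int64(-10), np.uint8(115), np.uint8(96), np.uint8(69)), (352, np.int64(10), np.int64(12), np.int64(-32), np.uint8(97), np.uint8(94), np.uint8(91)), (360, np.int64(10), np.int64(15), np.int64(-32), np.uint8(102), np.uint8(99), np.uint8(95)), (375, np.int64(-91), np.int64(57), np.int64(238), np.uint8(180), np.uint8(168), np.uint8(156))]
300 [(265, np.int64(-103), np.int64(-67), np.int64(238), np.uint8(208), np.uint8(198), np.uint8(186)), (280, np.int64(10), np.int64(-18), np.int64(-43), np.uint8(97), np.uint8(95), np.uint8(90)), (290, np.int64(10), np.int64(-14), np.int64(-44), np.uint8(
[... 2423 characters left out ...]
 np.uint8(102), np.uint8(98), np.uint8(94)), (290, np.int64(8), np.int64(-10), np.int64(-87), np.uint8(21), np.uint8(22), np.uint8(21)), (300, np.int64(-178), np.int64(-28), np.int64(238), np.uint8(209), np.uint8(200), np.uint8(188)), (320, np.int64(-61), np.int64(-3), np.int64(34), np.uint8(190), np.uint8(190), np.uint8(183)), (340, np.int64(-177), np.int64(18), np.int64(237), np.uint8(158), np.uint8(150), np.uint8(138)), (352, np.int64(2), np.int64(9), np.int64(-76), np.uint8(21), np.uint8(19), np.uint8(22)), (360, np.int64(8), np.int64(10), np.int64(-87), np.uint8(58), np.uint8(55), np.uint8(52)), (375, np.int64(10), np.int64(15), np.int64(-90), np.uint8(101), np.uint8(98), np.uint8(93))]
```

View pics/g2.png

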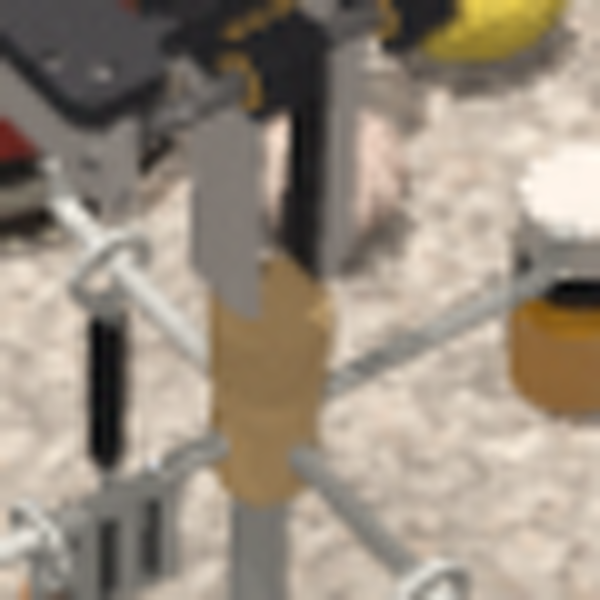

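View pics/g2w.png

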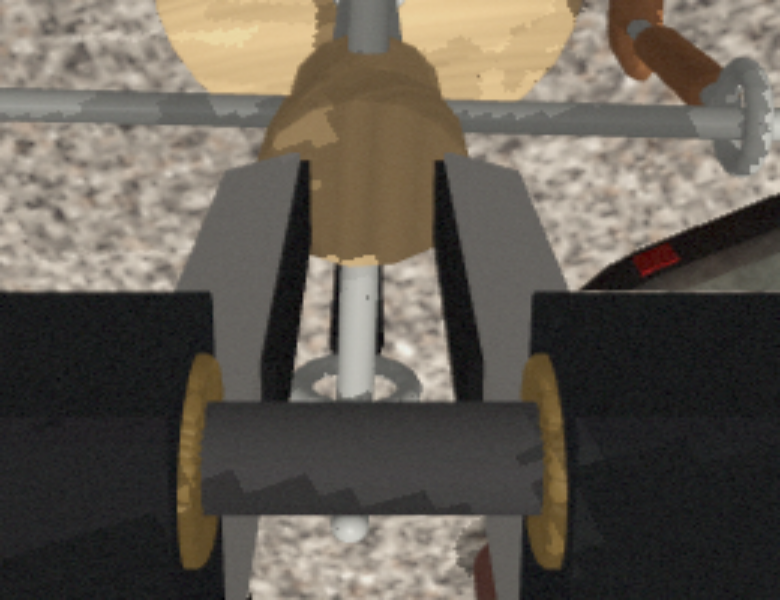

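```bash
python3 - <<'E'
from h import *
T=tool()
w=np.load('/tmp/wrist.npz');P=w['P'];im=w['img']
L=(P-T[:3,3])@T[:3,:3]
for u in (283,290,296,299,302,346,350,356,365):
    print(u,[(v,*(L[v,u]*1000).round(0).astype(int).tolist()) for v in range(266,292,2)])
E
```

```text
283 [(266, 1, -24, 33), (268, -1, -24, 33), (270, -3, -25, 35), (272, -70, -45, 237), (274, -71, -45, 236), (276, -75, -46, 238), (278, -77, -46, 239), (280, -79, -46, 238), (282, -82, -46, 238), (284, -83, -46, 237), (286, 10, -18, -27), (288, 10, -18, -29), (290, 10, -18, -32)]
290 [(266, 0, -20, 34), (268, 6, -18, 13), (270, 8, -18, 3), (272, 8, -17, -3), (274, 9, -17, -8), (276, 9, -17, -10), (278, 8, -17, -10), (280, 7, -17, -11), (282, 6, -17, -10), (284, 10, -15, -24), (286, 10, -15, -27), (288, 9, -15, -29), (290, 10, -15, -32)]
296 [(266, 12, -14, -6), (268, 12, -14, -8), (270, 12, -14, -10), (272, 11, -14, -11), (274, 10, -14, -10), (276, 9, -14, -10), (278, 8, -14, -10), (280, 7, -14, -11), (282, 10, -13, -21), (284, 10, -13, -26), (286, 10, -13, -27), (288, 10, -12, -31), (290, 10, -12, -32)]
299 [(266, 13, -12, -8), (268, 13, -12, -10), (270, 12, -12, -11), (272, 11, -12, -10), (274, 10, -12, -10), (276, 9, -12, -11), (278, 8, -12, -11), (280, 7, -12, -12), (282, 10, -12, -21), (284, 10, -11, -24), (286, 8, -12, -23), (288, 8, -11, -25), (290, 8, -11, -28)]
302 [(266, 14
[... 704 characters left out ...]
12, -11), (282, 10, 11, -21), (284, 10, 11, -24), (286, 10, 11, -27), (288, 10, 11, -30), (290, 10, 11, -33)]
356 [(266, 0, 18, 34), (268, -1, 18, 34), (270, -2, 18, 33), (272, -4, 19, 36), (274, -72, 35, 237), (276, -75, 35, 238), (278, -76, 35, 236), (280, -79, 35, 238), (282, -82, 35, 238), (284, 10, 14, -24), (286, 10, 14, -27), (288, 10, 13, -30), (290, 10, 13, -32)]
365 [(266, 0, 24, 34), (268, -1, 24, 34), (270, -2, 24, 34), (272, -4, 24, 34), (274, -72, 45, 236), (276, -74, 45, 237), (278, -78, 45, 240), (280, -79, 45, 236), (282, -82, 45, 238), (284, -84, 45, 238), (286, 10, 18, -27), (288, 10, 17, -29), (290, 10, 17, -32)]<stdin>:6: RuntimeWarning: invalid value encountered in cast
```

The pictures show why the jaws shut on air: the fingertips sit at about −20 mm in tool z, not +19 mm. The reported TCP is therefore about 39 mm ahead of the real grasp point, so I'll go 39 mm deeper everywhere.

```bash
python3 -m creep '[[[0,0,0],0,0.6],[[0,0,0],0,0.6],[[0,0,0],0,0.6],[[0,0,0],0,0.6],[[0,0,0.4],0,0.6],[[0,0,0.76],0,0.6],[[0,0,0.76],0,0.6],[[0,0,0.76],0,0.2],[[0,0,0.76],0,0.2],[[0,0,0.76],0,0.2],[[0,0,0.76],0,0.2],[[0,0,0.76],0,0.2]]' 20
```

```text
time_s: 5.6
ee_pos: [0.5229, -0.1474, 0.2007]
eef_rot: [-3.139, 0.001, 2.755]
force: [-4.5, -7.7, 2.3]
grip_width: 0.0355
```

```bash
python3 -m creep '[[[0,0.02,0],0.8,0.2],[[0,0.02,0],1.6,0.2],[[0,0.02,0],2.4,0.2],[[0,0.02,0],3.2,0.2],[[0,0.02,0],4,0.2],[[0,0.02,0],4.8,0.2],[[0,0.02,0],5.6,0.2],[[0,0.02,0],6.4,0.2],[[0,0.02,0],7.2,0.2],[[0,0.02,0],8,0.2],[[0,0.02,0],8.5,0.2],[[0,0.02,0],8.5,0.2]]'
python3 - <<'E'
from h import *
i,P,E=shot('wrist','wrist3.png')
E
```

```text
time_s: 6.8
ee_pos: [0.5231, -0.1471, 0.2007]
eef_rot: [3.141, 0.004, 1.565]
force: [-3.8, -12.7, 2.2]
grip_width: 0.0356
```

View pics/wrist3.png

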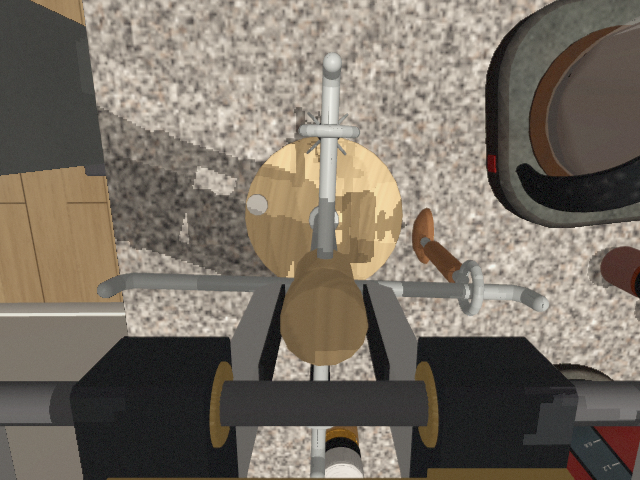

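The white stud is now visible at (257,205), and the empty hook is on the left with its tip at (105,290). I'll measure both angles.

```bash
cat >> h.py <<'E'
AX=np.array([.523,-.145])
def angles(n,save=None,stud=None):
    i,P,E=shot(n,save); D=P[...,:2]-AX; r=np.hypot(D[...,0],D[...,1]); g=np.degrees(np.arctan2(D[...,1],D[...,0]))
    m=(P[...,2]>.196)&(P[...,2]<.21)&(r>.035)&(r<.095); s=np.sort(g[m]%360)
    h,e=np.histogram(s,72,(0,360)); print(n,'hooks',[(int(e[k]),int(h[k]),np.median(s[(s>=e[k])&(s<e[k+1])]).round(1)) for k in range(72) if h[k]>8])
    hsv=cv2.cvtColor(i,cv2.COLOR_RGB2HSV)
    w=(P[...,2]>.012)&(P[...,2]<.04)&(abs(r-.063)<.012)&(hsv[...,1]<50)&(hsv[...,2]>140)
    if w.any():print('stud',w.sum(),np.median(P[w],0).round(3),np.median(g[w]%360).round(1),np.median(r[w]).round(3))
E
python3 -c "
from h import *
angles('wrist');angles('top');angles('scene')"
```

```text
wrist hooks [(0, 196, np.float64(2.5)), (5, 82, np.float64(5.7)), (75, 79, np.float64(78.8)), (80, 337, np.float64(83.7)), (85, 1619, np.float64(87.6)), (90, 635, np.float64(91.3)), (95, 123, np.float64(96.7)), (175, 1215, np.float64(177.9)), (180, 661, np.float64(181.4)), (185, 29, np.float64(185.8)), (260, 65, np.float64(263.9)), (265, 361, np.float64(267.5)), (270, 79, np.float64(270.8)), (345, 124, np.float64(348.4)), (350, 588, np.float64(353.5)), (355, 1354, np.float64(357.5))]
stud 343 [ 0.461 -0.134  0.019] 170.3 0.063
top hooks [(80, 14, np.float64(84.1)), (85, 54, np.float64(88.1)), (90, 18, np.float64(91.0))]
scene hooks [(0, 15, np.float64(1.4)), (80, 9, np.float64(83.0)), (85, 34, np.float64(87.9)), (90, 18, np.float64(91.5)), (175, 38, np.float64(177.9)), (180, 12, np.float64(181.0)), (265, 12, np.float64(267.6)), (350, 9, np.float64(353.4)), (355, 33, np.float64(357.4))]
stud 26 [ 0.463 -0.132  0.018] 167.7 0.062
```

```bash
python3 -m creep '[[[0,0,0],0.6,0.2],[[0,0,0],1.05,0.2],[[0,0,0],1.05,0.2],[[0,0,0],1.05,0.2],[[0,0,0],1.05,0.6],[[0,0,0],1.05,0.6],[[0,0,0],1.05,0.6],[[0,0,0],1.05,0.6],[[0,0,-0.6],1.05,0.6],[[0,0,-1.6],1.05,0.6],[[0,0,-2.6],1.05,0.6],[[0,0,-2.6],1.05,0.6]]'
python3 -c "
from h import *
angles('wrist','wrist4.png');angles('top');angles('scene');print(telemetry.get_obs()['qpos'].round(2));print(tool().round(3))"
```

```text
time_s: 8.2
ee_pos: [0.5246, -0.1454, 0.3367]
eef_rot: [3.131, 0.002, 1.423]
force: [0.2, 0.6, -0.4]
grip_width: 0.0559
wrist hooks [(65, 14, np.float64(69.4)), (70, 75, np.float64(73.4)), (75, 449, np.float64(78.0)), (80, 365, np.float64(81.7)), (85, 58, np.float64(87.2)), (165, 226, np.float64(169.0)), (170, 432, np.float64(172.0)), (175, 53, np.float64(176.3)), (250, 75, np.float64(252.9)), (255, 357, np.float64(257.9)), (260, 271, np.float64(261.7)), (265, 54, np.float64(267.3)), (335, 24, np.float64(338.8)), (340, 146, np.float64(343.5)), (345, 482, np.float64(347.8)), (350, 148, np.float64(350.8)), (355, 46, np.float64(356.5))]
stud 184 [ 0.461 -0.134  0.019] 169.9 0.064
top hooks [(75, 45, np.float64(78.2)), (80, 38, np.float64(81.5))]
scene hooks [(75, 23, np.float64(78.0)), (80, 26, np.float64(81.0)), (165, 34, np.float64(168.3)), (170, 16, np.float64(170.7)), (255, 27, np.float64(258.3)), (260, 22, np.float64(261.2)), (345, 26, np.float64(347.5)), (350, 24, np.float64(351.5))]
stud 26 [ 0.463 -0.132  0.018] 167.9 0.061
[-0.34  0.22  1.3   0.    1.63 -0.19]
[[ 0.148  0.989 -0.001  0.523]
 [ 0.989 -0.148  0.    -0.145]
 [ 0.    -0.001 -1.     0.329]
 [ 0.     0.     0.     1.   ]]
```

View pics/wrist4.png

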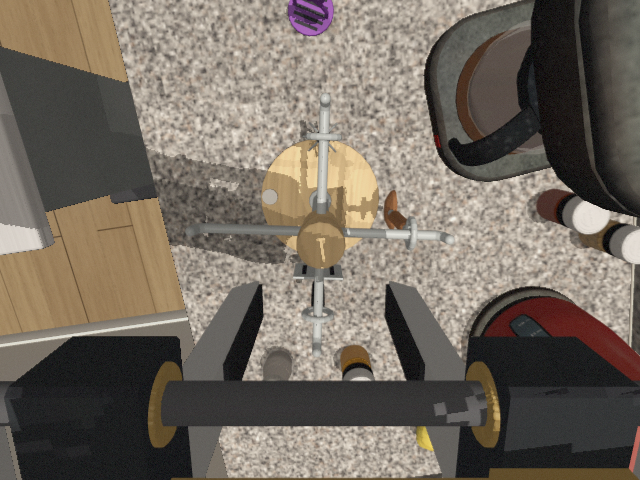

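Hook (about 170°) and stud (about 170°) line up. Stud is at (269,197) and the hook passes over it towards (190,229). The knob is released and nothing else changed. Next I'll get the masher pose and the moves.

```bash
python3 - <<'E'
from h import *
T=tool()
for n in ('top','scene'):
    i,P,E=shot(n); hsv=cv2.cvtColor(i,cv2.COLOR_RGB2HSV)
    m=(hsv[...,0]>98)&(hsv[...,0]<122)&(hsv[...,1]>120)&(np.hypot(P[...,0]-.476,P[...,1]-.254)<.06)
    q=P[m]; t=q[q[:,2]>.143]
    (c,sz,an)=cv2.minAreaRect(t[:,:2].astype(np.float32)); bx=cv2.boxPoints((c,sz,an))
    e=t[:,:2]-t[:,:2].mean(0); V=np.linalg.svd(e,full_matrices=False)[2][0]; print(n,len(q),len(t),'rect',np.round(c,4),np.round(sz,3),'pca',np.degrees(np.arctan2(V[1],V[0]))%180, t.max(0),q[:,2].min())
    L=max([(np.linalg.norm(bx[k]-bx[k-1]),k) for k in range(4)])[1]; d=bx[L]-bx[L-1]; print(' rect ang',np.degrees(np.arctan2(d[1],d[0]))%180)
    s=(np.hypot(P[...,0]-.476,P[...,1]-.254)<.06)&(P[...,2]>.004)&(P[...,2]<.03)&(hsv[...,1]<60); r=P[s]
    print(' head circ',cv2.minEnclosingCircle(r[:,:2].astype(np.float32)))
    if n=='top': cv2.imwrite('pics/m.png',cv2.resize(i[190:270,190:290],(700,560),interpolation=cv2.INTER_CUBIC)[:,:,::-1])
d=np.array([.476,.254,.35])-T[:3,3]; print('delta tool units',(T[:3,:3].T@d/.05).round(2))
E
```

```text
top 113 98 rect [0.4757 0.2528] [0.045 0.013] pca 70.68693604241327 [0.48672158 0.27484748 0.15524932] -0.0001716962579556558
 rect ang 69.30271
 head circ ((0.4757350981235504, 0.2537952661514282), 0.059191182255744934)
scene 200 85 rect [0.4766 0.2554] [0.045 0.015] pca 71.1642130456804 [0.48921861 0.27740136 0.15912586] 0.07811011270304546
 rect ang 69.19636
 head circ ((0.4761117398738861, 0.25452739000320435), 0.05972633510828018)
delta tool units [ 7.75 -2.11 -0.42]
```

View pics/m.png

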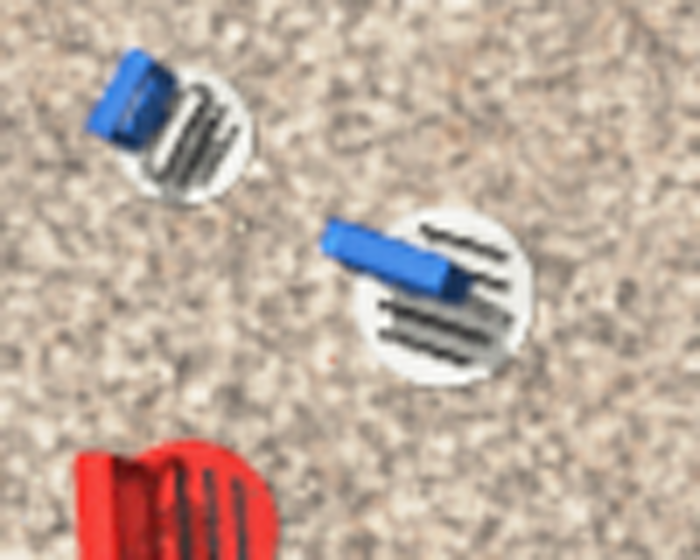

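```bash
python3 -m creep '[[[0.5,-0.14,0],-0.6,0.8],[[1.3,-0.35,0],-1.5,0.8],[[2.1,-0.57,0],-2.4,0.8],[[2.9,-0.79,0],-3.3,0.8],[[3.7,-1,0],-4.2,0.8],[[4.5,-1.22,0],-5.2,0.8],[[5.3,-1.44,0],-6.2,0.8],[[6.1,-1.66,0],-7.2,0.8],[[6.9,-1.88,0],-8.2,0.8],[[7.5,-2.05,0],-9.2,0.8],[[7.75,-2.11,0],-9.8,0.8],[[7.75,-2.11,0],-9.8,0.8]]'
python3 -m creep '[[[0,0,0],0,0.8],[[0,0,0],0,0.8]]'
python3 - <<'E'
from h import *
T=tool();print(T.round(3),np.degrees(np.arctan2(T[1,1],T[0,1])))
i,P,E=shot('wrist','wrist5.png');hsv=cv2.cvtColor(i,cv2.COLOR_RGB2HSV)
m=(hsv[...,0]>98)&(hsv[...,0]<122)&(hsv[...,1]>120)&(np.hypot(P[...,0]-.476,P[...,1]-.254)<.06);q=P[m];t=q[q[:,2]>.14]
c,sz,an=cv2.minAreaRect(t[:,:2].astype(np.float32));e=t[:,:2]-t[:,:2].mean(0); V=np.linalg.svd(e,full_matrices=False)[2][0]
print(len(q),len(t),c,sz,an,np.degrees(np.arctan2(V[1],V[0]))%180,q.min(0),q.max(0))
d=np.array([*c,.118-.039])-T[:3,3]; print('delta tool units',(T[:3,:3].T@d/.05).round(2))
E
```

```text
time_s: 9.65
ee_pos: [0.4757, 0.255, 0.3283]
eef_rot: [-3.14, -0.002, 2.794]
force: [-0.7, 0.6, -0.3]
grip_width: 0.0755
time_s: 9.85
ee_pos: [0.4765, 0.2528, 0.3295]
eef_rot: [-3.141, -0.0, 2.788]
force: [-0.6, 0.1, 0.6]
grip_width: 0.0749
[[-0.938  0.347 -0.     0.476]
 [ 0.347  0.938 -0.     0.253]
 [ 0.    -0.    -1.     0.329]
 [ 0.     0.     0.     1.   ]] 69.71641056798352
1294 929 (0.46302899718284607, 0.2550601661205292) (0.10513187944889069, 0.04087837412953377) 69.67593383789062 70.93689064883296 [0.42805549 0.20731655 0.08039517] [0.49556573 0.31139659 0.47093201]
delta tool units [ 0.27 -0.05  5.01]
```

View pics/wrist5.png

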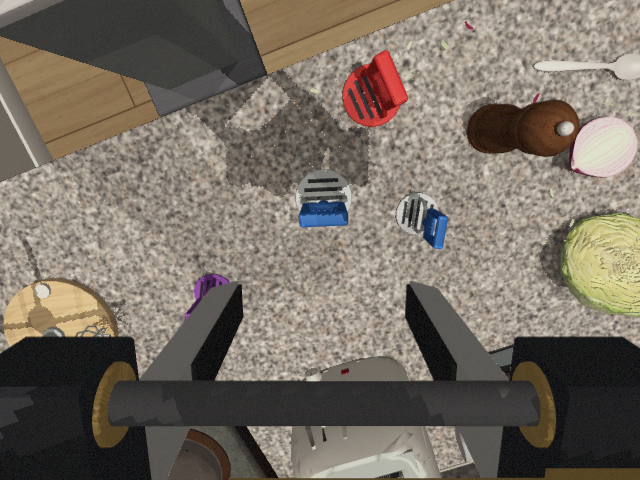

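The larger blue masher is at (323,205), square to the jaws, with its smaller twin at (425,220). The fit picked up stray points, so I'll redo it with a height limit.

```bash
python3 - <<'E'
from h import *
T=tool();z=np.load('/tmp/wrist.npz');P=z['P'];hsv=cv2.cvtColor(z['img'],cv2.COLOR_RGB2HSV)
m=(hsv[...,0]>98)&(hsv[...,0]<122)&(hsv[...,1]>120)&(np.hypot(P[...,0]-.476,P[...,1]-.254)<.05)&(P[...,2]<.165);t=P[m&(P[...,2]>.143)]
c,sz,an=cv2.minAreaRect(t[:,:2].astype(np.float32));print(len(t),c,sz,an,t[:,2].mean())
print('units',(T[:3,:3].T@(np.array([*c,.118-.039])-T[:3,3])/.05).round(2))
E
```

```text
717 (0.47509199380874634, 0.2519338130950928) (0.04505026713013649, 0.013968476094305515) 72.55554962158203 0.1498553409722263
units [ 0.02 -0.03  5.01]
```

```bash
python3 -m creep '[[[0,0,0.8],-0.2,0.8],[[0,0,1.6],-0.2,0.8],[[0,0,2.4],-0.2,0.8],[[0,0,3.2],-0.2,0.8],[[0,0,4],-0.2,0.8],[[0,0,4.6],-0.2,0.8],[[0.02,0,5],-0.2,0.8],[[0.02,0,5],-0.2,0.8]]'
python3 -m creep '[[[0,0,0],0,0.3],[[0,0,0],0,0.3],[[0,0,0],0,0.3],[[0,0,0],0,0.3],[[0,0,0],0,0.3]]' 25
python3 - <<'E'
from h import *
i,P,E=shot('wrist','wrist6.png'); j,_,_=shot('scene'); cv2.imwrite('pics/s6.png',cv2.resize(j[240:360,200:340],(700,600))[:,:,::-1])
E
```

```text
time_s: 10.7
ee_pos: [0.4743, 0.2528, 0.0774]
eef_rot: [-3.139, -0.003, 2.817]
force: [-0.4, -0.0, 0.1]
grip_width: 0.0751
time_s: 11.2
ee_pos: [0.4757, 0.2541, 0.0804]
eef_rot: [3.141, 0.001, 2.819]
force: [0.0, -2.1, 3.7]
grip_width: 0.0459
```

View pics/wrist6.png

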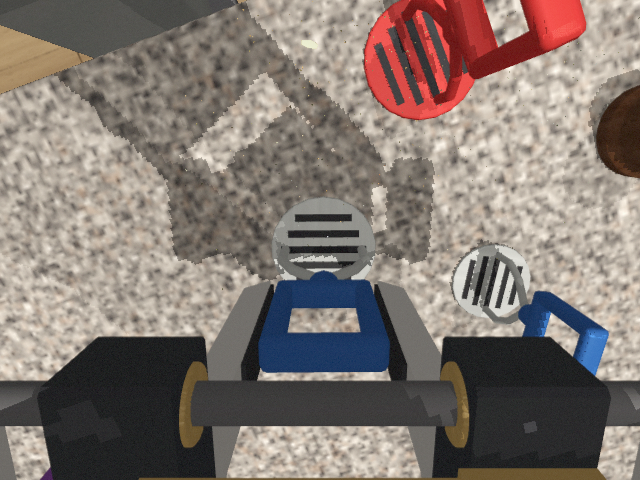

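View pics/s6.png

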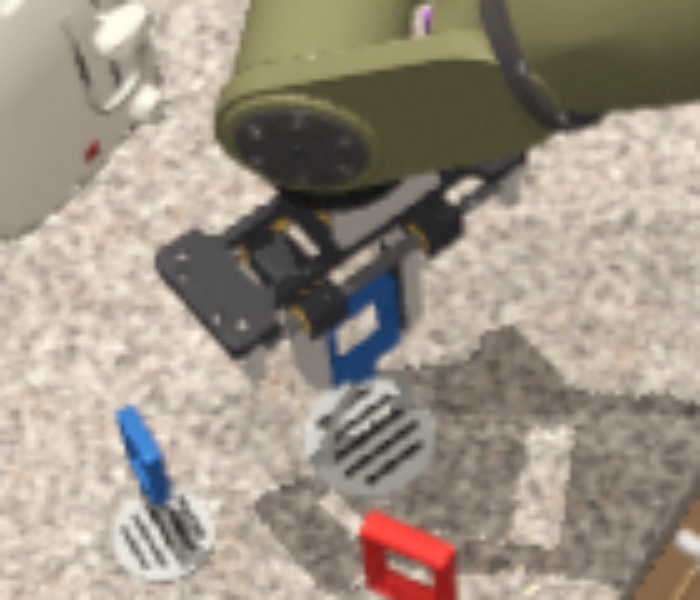

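Gripped at 45.9 mm, loop centred between the pads. Lifting, then moving to stand off in front of the hook.

```bash
python3 -m creep '[[[0,0,-0.4],0,0.3],[[0,0,-1.2],0,0.3],[[0,0,-2],0,0.3],[[0,0,-2.8],0,0.3],[[0,0,-3.4],0,0.3],[[0,0,-3.4],0,0.3]]'
python3 -m creep '[[[-0.02,-0.4,0],0,0.3],[[-0.05,-1.1,0],-0.1,0.3],[[-0.08,-1.8,0],-0.2,0.3],[[-0.11,-2.5,0],-0.3,0.3],[[-0.15,-3.3,0],-0.4,0.3],[[-0.18,-4.1,0],-0.5,0.3],[[-0.21,-4.9,0],-0.6,0.3],[[-0.25,-5.7,0],-0.7,0.3],[[-0.28,-6.4,0],-0.8,0.3],[[-0.31,-7.1,0],-0.9,0.3],[[-0.34,-7.7,0],-1.04,0.3],[[-0.34,-7.7,0],-1.04,0.3]]'
python3 -m creep '[[[0,0,0],0,0.3],[[0,0,0],0,0.3]]'
python3 - <<'E'
from h import *
angles('scene','s7.png'); angles('top','t7.png')
T=tool();print(T.round(3),np.degrees(np.arctan2(T[1,1],T[0,1])))
i,P,E=shot('wrist','wrist7.png')
E
```

```text
time_s: 11.9
ee_pos: [0.4764, 0.2546, 0.2537]
eef_rot: [3.137, 0.005, 2.819]
force: [-0.9, 0.9, -1.9]
grip_width: 0.0459
time_s: 13.1
ee_pos: [0.3682, -0.1185, 0.2485]
eef_rot: [-3.142, -0.002, 2.961]
force: [1.0, 0.5, -1.6]
grip_width: 0.0457
time_s: 13.3
ee_pos: [0.3693, -0.1157, 0.2491]
eef_rot: [3.141, -0.001, 2.964]
force: [0.6, 0.1, -1.5]
grip_width: 0.0464
scene hooks [(75, 30, np.float64(78.1)), (80, 24, np.float64(81.3)), (165, 35, np.float64(167.8)), (170, 12, np.float64(171.4)), (255, 29, np.float64(257.8)), (260, 18, np.float64(262.3)), (345, 29, np.float64(348.3)), (350, 22, np.float64(351.8))]
stud 27 [ 0.463 -0.13   0.019] 165.9 0.062
top hooks [(75, 44, np.float64(78.0)), (80, 40, np.float64(81.7)), (165, 18, np.float64(167.8)), (170, 21, np.float64(172.4)), (255, 51, np.float64(257.9)), (260, 40, np.float64(261.8)), (340, 12, np.float64(343.2)), (345, 49, np.float64(347.7)), (350, 26, np.float64(351.0))]
stud 35 [ 0.463 -0.131  0.018] 166.7 0.061
[[-0.984  0.176 -0.     0.369]
 [ 0.176  0.984  0.    -0.116]
 [ 0.001  0.    -1.     0.249]
 [ 0.     0.     0.     1.   ]] 79.88450951773711
```

View pics/wrist7.png

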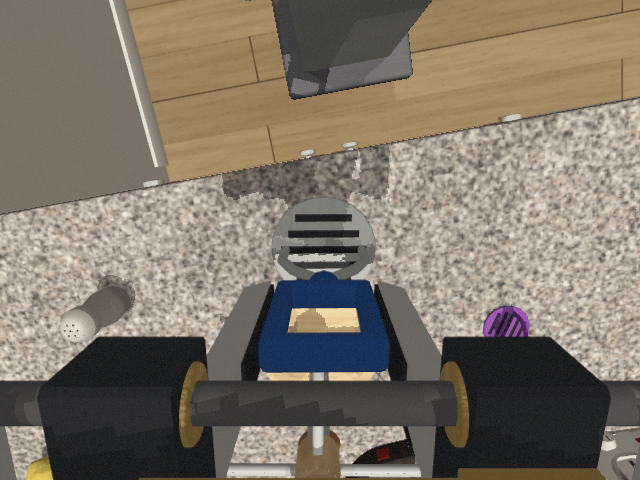

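View pics/s7.png

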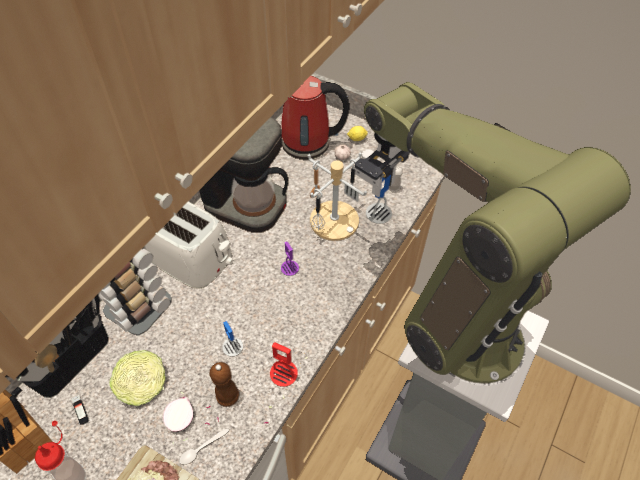

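Masher is held upright; through its loop the hook rod lies at about (318,390), on the centreline. I'll lower to threading height and check.

```bash
python3 -m creep '[[[0,0,-0],0,0.3],[[0,0,0.6],0,0.3],[[0,0,1.2],0,0.3],[[0,0,1.58],0,0.3],[[0,0,1.58],0,0.3],[[0,0,1.58],0,0.3]]'
python3 - <<'E'
from h import *
T=tool();print(T[:3,3].round(4))
i,P,E=shot('wrist','wrist8.png'); j,Q,_=shot('scene','s8.png'); cv2.imwrite('pics/s8c.png',cv2.resize(j[140:240,310:430],(720,600))[:,:,::-1])
hsv=cv2.cvtColor(j,cv2.COLOR_RGB2HSV)
for n,I,X in (('w',i,P),('s',j,Q)):
    hsv=cv2.cvtColor(I,cv2.COLOR_RGB2HSV); m=(hsv[...,0]>98)&(hsv[...,0]<122)&(hsv[...,1]>120)&(np.hypot(X[...,0]-.37,X[...,1]+.116)<.05)
    q=X[m];q=q[(q[:,2]>.1)&(q[:,2]<.28)];print(n,len(q),q.min(0),q.max(0),np.percentile(q[:,2],[2,98]))
E
```

```text
time_s: 14.05
ee_pos: [0.3696, -0.1163, 0.1715]
eef_rot: [-3.142, 0.0, 2.964]
force: [-0.1, -0.5, -1.7]
grip_width: 0.0455
[ 0.3696 -0.1163  0.1715]
w 9106 [ 0.35889772 -0.14085948  0.16770752] [ 0.37955996 -0.09260803  0.25964087] [0.18018214 0.24232423]
s 80 [ 0.36046274 -0.13939513  0.16746062] [ 0.37757132 -0.09621261  0.24422857] [0.17321105 0.23814412]
```

View pics/wrist8.png

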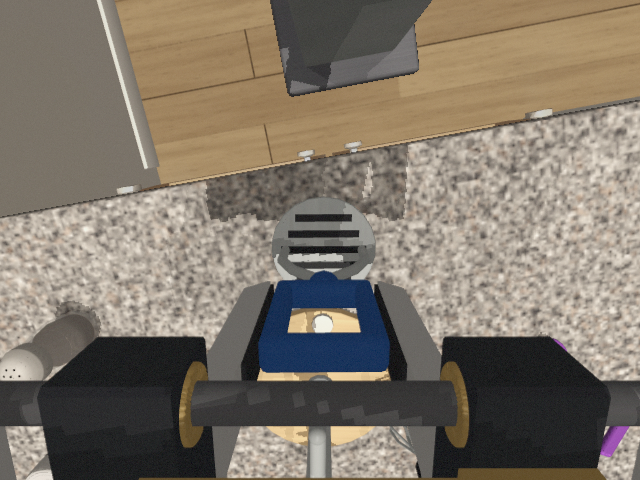

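View pics/s8c.png

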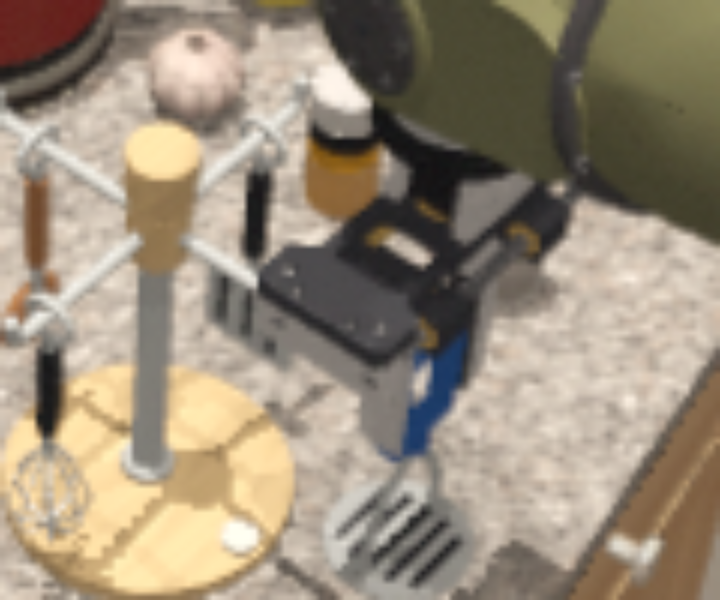

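Loop opening about z 0.185–0.234, hook tip about 0.196–0.218, rod on the centreline (318,450). I'll move in along the hook slowly, watching force.

```bash
python3 -m creep '[[[-0.3,0,0],0,0.3],[[-0.6,0,0],0,0.3],[[-0.8,0,0],0,0.3],[[-1,0,0],0,0.3],[[-1.2,0,0],0,0.3],[[-1.4,0,0],0,0.3],[[-1.56,0,0],0,0.3],[[-1.56,0,0],0,0.3],[[-1.56,0,0],0,0.3]]'
python3 - <<'E'
from h import *
T=tool();print(T[:3,3].round(4))
angles('scene');i,P,E=shot('wrist','wrist9.png'); j,Q,_=shot('scene','s9.png'); cv2.imwrite('pics/s9c.png',cv2.resize(j[140:240,310:430],(720,600))[:,:,::-1])
E
```

```text
time_s: 15.05
ee_pos: [0.446, -0.1301, 0.1706]
eef_rot: [3.142, -0.0, 2.964]
force: [0.1, -0.4, -1.7]
grip_width: 0.0461
[ 0.446  -0.1301  0.1706]
scene hooks [(75, 27, np.float64(78.4)), (80, 25, np.float64(81.6)), (140, 9, np.float64(143.3)), (145, 12, np.float64(147.3)), (165, 17, np.float64(168.6)), (180, 14, np.float64(181.8)), (345, 28, np.float64(348.5)), (350, 22, np.float64(351.4))]
stud 25 [ 0.463 -0.131  0.018] 167.5 0.063
```

View pics/wrist9.png

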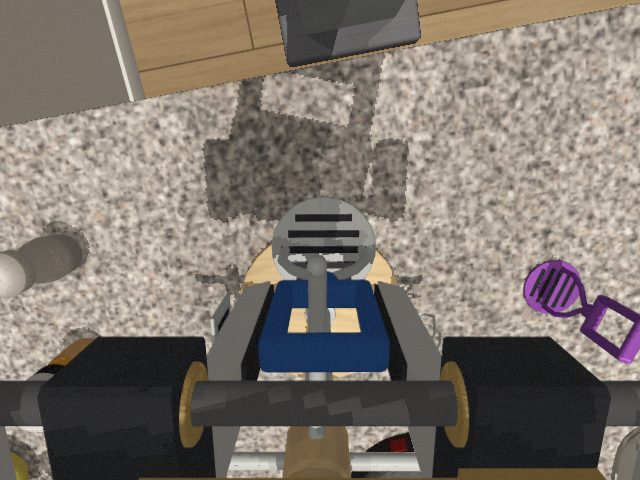

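View pics/s9c.png

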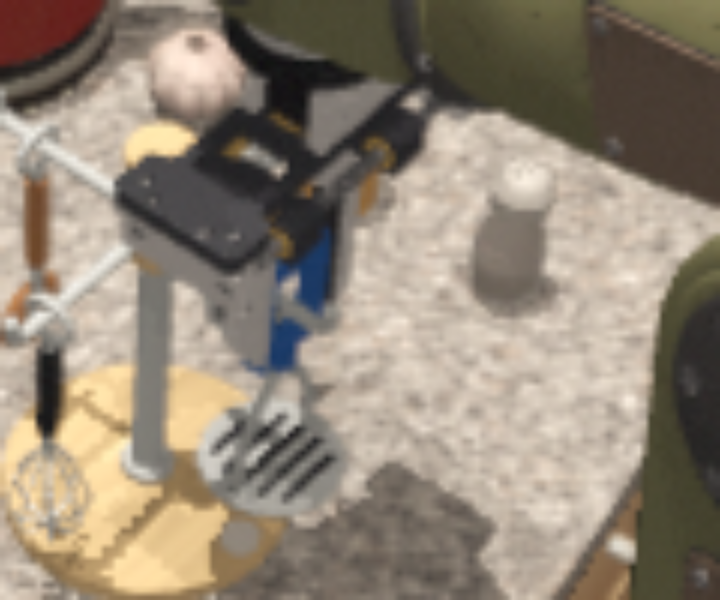

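The hook runs through the loop: tip at (317,262), rod inside the opening at (318,320). Next I lower until the hook takes the weight.

```bash
python3 -m creep '[[[0,0,0.2],0,0.3],[[0,0,0.4],0,0.3],[[0,0,0.5],0,0.3],[[0,0,0.56],0,0.3],[[0,0,0.56],0,0.3],[[0,0,0.56],0,0.3]]'
```

```text
time_s: 15.8
ee_pos: [0.4461, -0.1302, 0.1427]
eef_rot: [-3.142, 0.0, 2.964]
force: [-0.3, 0.9, -2.2]
grip_width: 0.046
```

```bash
python3 -m creep '[[[0,0,0.03],0,0.3],[[0,0,0.05],0,0.3],[[0,0,0.05],0,0.3]]'
```

```text
time_s: 16.1
ee_pos: [0.4465, -0.1305, 0.1419]
eef_rot: [-3.141, 0.002, 2.964]
force: [-8.2, 2.6, 17.8]
grip_width: 0.0455
```

Contact, so the weight is on the hook. I'll ease off a hair, open, and rise.

```bash
python3 -m creep '[[[0,0,-0.03],0,0.3],[[0,0,-0.03],0,0.3],[[0,0,-0.03],0,0.6],[[0,0,-0.03],0,0.6],[[0,0,-0.03],0,0.6],[[0,0,-0.03],0,0.6],[[0,0,-0.03],0,0.6]]'
python3 - <<'E'
from h import *
i,P,E=shot('wrist','wrist10.png')
E
```

```text
time_s: 16.8
ee_pos: [0.4461, -0.1302, 0.1416]
eef_rot: [3.142, -0.0, 2.964]
force: [-1.1, -0.1, -0.7]
grip_width: 0.0564
```

View pics/wrist10.png

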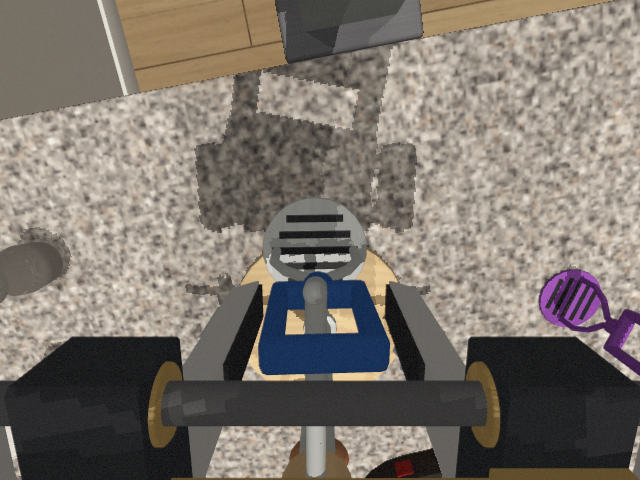

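The masher hangs on the hook, a touch of sideways tilt. The fingers are clear on both sides, so I'll back straight up and then away.

```bash
python3 -m creep '[[[0,0,-0.2],0,0.65],[[0,0,-0.5],0,0.65],[[0,0,-1],0,0.65],[[0,0,-1.6],0,0.65],[[0,0,-2.3],0,0.65],[[0,0,-3],0,0.65],[[0.7,0,-3],0,0.65],[[1.4,0,-3],0,0.65],[[1.4,0,-3],0,0.65],[[1.4,0,-3],0,0.65]]'
cat > chk.py <<'E'
from h import *
import sys
t=sys.argv[1]
for n in ('wrist','top','scene'):
    angles(n,n+t+'.png'); z=np.load(f'/tmp/{n}.npz');P=z['P'];hsv=cv2.cvtColor(z['img'],cv2.COLOR_RGB2HSV)
    m=(hsv[...,0]>98)&(hsv[...,0]<122)&(hsv[...,1]>100)&(np.hypot(P[...,0]-.448,P[...,1]+.1315)<.06)&(P[...,2]>.12)&(P[...,2]<.25);q=P[m]
    if len(q): print('  blue',len(q),q.min(0).round(3),q.max(0).round(3),np.percentile(q[:,2],[2,95,98]).round(3)); tt=q[q[:,2]>.2]; print('  top centre',cv2.minAreaRect(tt[:,:2].astype(np.float32)))
print(telemetry.get_obs()['time_s'],telemetry.get_obs()['force'])
j=np.load('/tmp/scene.npz')['img'];w=np.load('/tmp/wrist.npz')['img']
cv2.imwrite('pics/f'+t+'.png',np.hstack([cv2.resize(j[140:260,290:410],(400,400)),cv2.resize(w,(400,400))])[:,:,::-1])
E
python3 chk.py 11
```

```text
time_s: 17.85
ee_pos: [0.3772, -0.1179, 0.2928]
eef_rot: [-3.141, 0.002, 2.964]
force: [-0.7, 0.2, -1.2]
grip_width: 0.0611
wrist hooks [(70, 31, np.float64(72.7)), (75, 39, np.float64(77.4)), (150, 16, np.float64(154.0)), (155, 81, np.float64(157.5)), (160, 30, np.float64(162.4)), (165, 115, np.float64(169.3)), (170, 336, np.float64(172.4)), (175, 104, np.float64(176.4)), (180, 74, np.float64(182.2)), (260, 38, np.float64(262.6)), (265, 26, np.float64(266.5))]
  blue 2033 [ 0.435 -0.153  0.138] [ 0.456 -0.108  0.214] [0.147 0.213 0.213]
  top centre ((0.4457816481590271, -0.13041885197162628), (0.04463331401348114, 0.013980680145323277), 79.98920440673828)
top hooks [(70, 9, np.float64(73.4)), (75, 42, np.float64(78.0)), (80, 40, np.float64(81.6)), (155, 11, np.float64(156.7)), (165, 11, np.float64(167.3)), (250, 9, np.float64(252.0)), (255, 47, np.float64(258.0)), (260, 38, np.float64(261.7)), (340, 11, np.float64(342.9)), (345, 50, np.float64(347.5)), (350, 29, np.float64(351.1))]
stud 1 [ 0.468 -0.107  0.015] 145.6 0.067
  blue 48 [ 0.443 -0.121  0.149] [ 0.457 -0.106  0.214] [0.149 0.213 0.214]
  top centre ((0.4496016800403595, -0.11384565383195877), (0.012271299958229065, 0.014655654318630695), 2.107116460800171)
scene hooks [(75, 24, np.float64(77.4)), (80, 30, np.float64(81.2)), (150, 15, np.float64(153.2)), (165, 23, np.float64(168.3)), (170, 19, np.float64(171.7)), (175, 9, np.float64(178.0)), (255, 22, np.float64(258.3)), (260, 12, np.float64(261.9)), (340, 10, np.float64(342.2)), (345, 22, np.float64(348.0)), (350, 30, np.float64(351.3)), (355, 9, np.float64(357.5))]
stud 9 [ 0.465 -0.125  0.018] 162.2 0.064
  blue 173 [ 0.437 -0.148  0.139] [ 0.457 -0.102  0.217] [0.15  0.216 0.217]
  top centre ((0.44854679703712463, -0.12479756772518158), (0.04622573032975197, 0.01565682329237461), 85.22119903564453)
18.0 [ 0.38802118 -0.60208973  0.41268076]
```

View pics/f11.png

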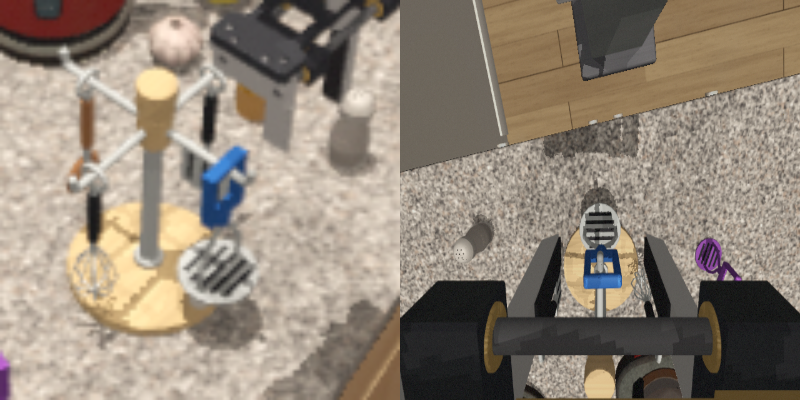

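The masher hangs on the hook, the hook still points over the stud, and the gripper is clear. I'll let it settle and check again.

```bash
python3 -m creep '[[[0.3,0,-0.6],0,0.65],[[0.3,0,-0.6],0,0.65],[[0.3,0,-0.6],0,0.65],[[0.3,0,-0.6],0,0.65],[[0.3,0,-0.6],0,0.65],[[0.3,0,-0.6],0,0.65],[[0.3,0,-0.6],0,0.65],[[0.3,0,-0.6],0,0.65],[[0.3,0,-0.6],0,0.65],[[0.3,0,-0.6],0,0.65],[[0.3,0,-0.6],0,0.65],[[0.3,0,-0.6],0,0.65]]'
python3 -m creep '[[[0,0,0],0,0.65],[[0,0,0],0,0.65],[[0,0,0],0,0.65],[[0,0,0],0,0.65],[[0,0,0],0,0.65],[[0,0,0],0,0.65],[[0,0,0],0,0.65],[[0,0,0],0,0.65],[[0,0,0],0,0.65],[[0,0,0],0,0.65],[[0,0,0],0,0.65],[[0,0,0],0,0.65]]'
python3 chk.py 12
python3 - <<'E'
from h import *
from h import shot
a=np.load('/tmp/scene.npz')['img'].astype(int); b,P,E=shot('scene'); d=np.abs(a-b).max(2)[140:260,290:410]; print('changed px',(d>25).sum())
t=np.load('/tmp/top.npz')['P']
for nm,(u,v) in dict(mill=(155,227),jar=(491,212),salt=(487,253)).items(): print(nm,t[v,u].round(3))
E
```

```text
time_s: 19.2
ee_pos: [0.3624, -0.1152, 0.3218]
eef_rot: [-3.142, 0.0, 2.964]
force: [-0.3, -0.0, 0.3]
grip_width: 0.0611
time_s: 20.4
ee_pos: [0.3624, -0.1152, 0.3218]
eef_rot: [-3.142, 0.0, 2.964]
force: [-0.4, -0.0, 0.1]
grip_width: 0.061
wrist hooks [(70, 9, np.float64(72.2)), (150, 15, np.float64(154.3)), (155, 69, np.float64(157.3)), (160, 23, np.float64(162.7)), (165, 107, np.float64(169.3)), (170, 280, np.float64(172.5)), (175, 95, np.float64(176.5)), (180, 64, np.float64(182.2)), (340, 16, np.float64(344.1)), (345, 44, np.float64(347.8))]
stud 1 [ 0.486 -0.107  0.016] 134.6 0.053
  blue 1705 [ 0.42  -0.153  0.139] [ 0.455 -0.108  0.215] [0.145 0.213 0.213]
  top centre ((0.4366288483142853, -0.12885048985481262), (0.044491957873106, 0.031782686710357666), 80.02681732177734)
top hooks [(75, 45, np.float64(78.1)), (80, 42, np.float64(81.5)), (155, 10, np.float64(158.1)), (165, 26, np.float64(168.4)), (170, 22, np.float64(172.4)), (250, 10, np.float64(253.0)), (255, 47, np.float64(258.3)), (260, 40, np.float64(261.8)), (340, 11, np.float64(342.9)), (345, 48, np.float64(347.6)), 
[... 215 characters left out ...]
7442016601562)
scene hooks [(75, 26, np.float64(78.3)), (80, 23, np.float64(82.2)), (85, 10, np.float64(87.2)), (150, 15, np.float64(152.9)), (165, 29, np.float64(168.0)), (170, 17, np.float64(172.7)), (255, 24, np.float64(257.8)), (260, 23, np.float64(261.7)), (345, 29, np.float64(347.8)), (350, 28, np.float64(351.9))]
stud 6 [ 0.463 -0.125  0.022] 162.3 0.063
  blue 174 [ 0.437 -0.152  0.143] [ 0.459 -0.104  0.216] [0.148 0.214 0.215]
  top centre ((0.4483015537261963, -0.12678469717502594), (0.044867224991321564, 0.016347307711839676), 76.29031372070312)
20.55 [ 0.64620306 -0.69611857  0.45065641]
changed px 0
mill [0.468 0.47  0.162]
jar [ 0.536 -0.375  0.082]
salt [ 0.429 -0.362  0.088]
```

View pics/f12.png

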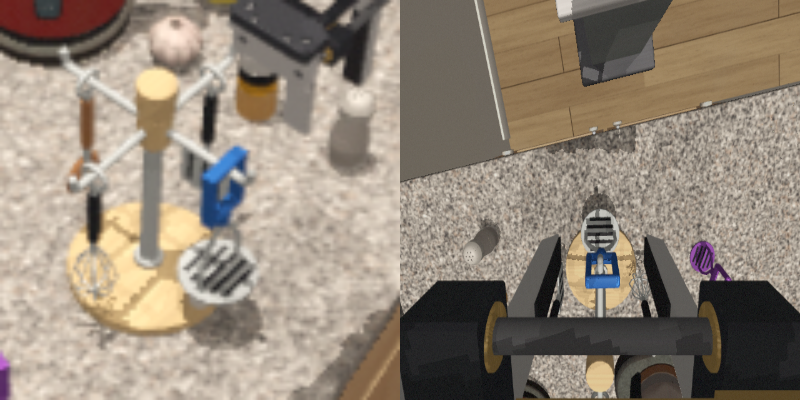

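It hangs still: no pixels changed between two frames, hook at about 170°, bystanders unmoved. Handing in.

```bash
python3 -c "
from station import ctrl
print(ctrl.hand_in())"
```

```text
the job is handed in; nothing more can be done
None
```

I turned the carousel by its knob until the empty hook stood over the white stud. Then I hung the larger blue masher on that hook by its loop, let go and backed off. The job was handed in at about 20.6 s of the 58 s, and no verdict was reported.

**Last checks:**
- **Hook direction:** the hook points to about 170°. The stud measured 170° in clear wrist views and 166–168° in the scene and top cameras, so the worst disagreement is about 0.07 rad. Stud readings taken after hanging (down to 162° from 6–9 pixels, and a few stray single pixels) are unreliable because the masher hides the stud.
- **Masher:** the top of its handle is at z ≈ 0.213 m, so its origin is about 141 mm below the seat. It hangs upright and showed no pixel change between two pictures.
- **Bystanders and gripper:** the mill, jar and salt shaker read the same positions as at the start, within a few millimetres. The gripper is clear with the wrist force near zero.

**Problem on the way:** the first grip on the knob closed on air. The real fingertips sit about 39 mm behind where the reported TCP puts them. I corrected for that in every later move.

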